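Push the carton home into the empty stock lane

TASK

Push the loose carton across the counter and lengthwise through the narrow mouth of the empty stock lane, until its leading end is fully home against the lane's back stop, like the carton in the lane next to it. Only push it with the fingers, so that it slides on the counter all the way: do not lift or tip it. Leave the other goods on the counter where they are.

Things in the scene. Friction and masses are not known exactly. Their poses are not given: they have to be found in the camera images.
- carton: the loose cardboard carton with a paper band along it, flat on the counter: 125 mm long (x axis), 88 mm wide (y), 45 mm high (z), 0.2 to 0.45 kg, slides with ordinary friction. Origin: centre of its underside. Its +x end points the way the lanes run, within about 32 degrees. Home, its origin is 77.5 mm and its trailing end 15 mm inside the lane's mouth
- lane: the empty stock lane, screwed to the counter: two parallel metal dividers 40 mm high, inner faces 93 mm apart (5 mm more than the carton's width), outer width 121 mm, no floor. Origin: on the counter, mid-mouth, between the centres of the two mouth posts. x runs from the mouth into the lane (about world -y), z up
- mouth_post (a point): top of the round post that begins the divider on the lane's +y side: 14 mm across, 48 mm high; a second one stands on the other side. Their inner sides are in line with the dividers' inner faces, so the mouth is 93 mm wide with rounded corners
- back_stop (a point): foot of the inner face of the lane's back stop, a metal wall 40 mm high across the lane's closed end, 140 mm in from the mouth
- full_lane: the other stock lane, same form, size and axes, standing beside the empty one (nearer to the robot or farther from it) and running nearly the same way; a carton like the loose one, fixed, already lies home in it
- flat_tin: bystander, to be left alone: low round metal tin, 80 mm across, 35 mm high. Origin: centre of its underside
- can: bystander, to be left alone: upright food can, 66 mm across, 100 mm high. Origin: centre of its underside
- jar: bystander, to be left alone: upright glass jar with a metal cap, 70 mm across, 100 mm high. Origin: centre of its underside
- soap_box: bystander, to be left alone: small upright paper box, 55 x 35 x 85 mm high. Origin: centre of its underside
- tape_roll: bystander, to be left alone: roll of packing tape lying flat, 90 mm across, 40 mm high. Origin: centre of its underside
- mug: bystander, to be left alone: white mug, 80 mm across, 90 mm high. Origin: centre of its underside
- brush: bystander, to be left alone: hand brush lying flat on the counter, about 0.2 m long. Origin: middle of the brush, on its underside; x along it
There are look-alikes about, which are no part of the job. Leave any pink look-alike of the lane alone. Leave any green look-alike of the carton alone.

How it is judged:
On the way:
1. the carton's leading half is in the mouth of the empty lane, straight (x of carton in the frame of lane between -0.04 and 0.06 m and y of carton in the frame of lane between -0.007 and 0.007 m and angle between the x axis of carton and the x axis of lane, either way round below 0.09 rad).
At the end, for the whole second after the job is handed in: the carton lies flat and still in the empty lane, lengthwise, its leading end within 6 mm of the back stop (x of carton in the frame of lane above 0.0715 m and y of carton in the frame of lane between -0.007 and 0.007 m and angle between the x axis of carton and the x axis of lane, either way round below 0.09 rad and height (world z) of carton below 0.004 m and angle between carton's own z axis and vertical below 0.05 rad and linear speed of carton below 0.01 m/s); the robot touches nothing.
It fails at once if the carton is lifted (more than 12 mm) off the counter (height (world z) of carton above 0.012 m).
It fails at once if the carton is tipped by more than about 14 degrees (angle between carton's own z axis and vertical above 0.25 rad).
It fails at once if other goods on the counter are moved by more than 25 mm (distance of any of flat_tin, can, jar, soap_box, tape_roll, mug, brush from where it was at the start of the episode above 0.025 m).
It also fails if it takes over 58 s, if anything falls off the work surface, if the arm or the gripper's body presses on something with over 40 N, if the wrist force passes 120 N, or if a joint passes its speed limit or range.

ROBOT

A 6-joint arm with a two-finger parallel gripper is mounted at the origin on the work surface. World frame = base frame: x ahead of the robot, y to its left, z up, the work surface at z = 0. Lengths are in m, angles in rad, forces in N, time in s.
With the tool pointing down it reaches from about 0.25 to 0.725 m from the base axis. Payload 4 kg.
Tool frame: the origin (TCP) lies midway between the tips of the shut fingers; the grasp point (between the pads) lies 19 mm behind it; y points along the fingers, z is the direction in which the jaws open and shut, and the axes are right-handed (so a half turn about y gives the same grasp; the last joint's range is limited). The gripper opens to 85 mm and grips with 20 to 120 N. Pads are 22 mm wide; open, the fingers measure 114 mm over their backs; the gripper's body (76 mm by 85 mm) begins 54 mm behind the grasp point. The pads swing forward as they close: fully open they stand 13 mm farther back than shut.
Start: joints at [-1.254, 0.241, 0.005, 1.335, 0, 1.571], TCP at [0.156, -0.475, 0.231] pointing down, gripper open.
Joint ranges: [-2.72, 2.72], [-1.05, 1.87], [-1.09, 1.28], [-1.99, 2.15], [-1.42, 1.44], [-3.14, 3.14]. Speed limits (rad/s): [2.79, 2.79, 3.14, 3.14, 3.14, 3.14].

INTERFACE

Orientations are given as a unit quaternion [x, y, z, w].
In Python, from workcell import bot gives the robot as it stands. The module is installed in compiled form; this text tells all that it offers.
- The arm moves only by the shell command python3 -m handwheel 'ROWS' [OPENING]. ROWS is JSON, a list of rows, each a list of 6 numbers: the shift along the tool's x, y, z in units of 25 mm (1.0 is 25 mm), then the turn, a rotation vector about the tool's x, y, z in units of 10 degrees (1.0 is 10 degrees). A call has exactly 5 rows; each row is the pose to reach, as a shift and turn from the pose commanded when the call began, along the tool's axes at that moment; what a row does not reach only later rows make up. A row lasts 1/8 s, in which the tool goes at most 62.5 mm and 10.7 degrees, less where a joint would pass 70% of its speed; a pose out of reach is approached as far as the arm can. A call with a gripper value outside its range is refused whole. OPENING is the gripper command: -1 is shut, 1 is fully open, values between are in proportion, set as the call begins (- or left out, the last holds). The fingers move at their own pace and stop on an object; the grip force is fixed at half the most. Time passes only in rows, so rows that repeat a pose let the fingers close, or fill a call up. It gives the time, the measured TCP pose, the force and the opening at its end, in the units of the state.
- bot.get_obs(): the state, without advancing time (a new reading comes with each control period).
- bot.camera(name): name is "scene" or "top" or "wrist"; returns a dict with "color" (480x640x3 uint8, red, green, blue), "fx", "fy", "cx", "cy" (pixels), "rvec" (rotation vector, rad) and "tvec" (3), from world to camera coordinates, as OpenCV has them. Camera axes: x right, y down, z forward; pixel columns grow to the right and rows downward; lengths in m; the calibration is good to about 2 mm. A picture is of the moment at which its call begins. There is no depth.
- bot.job_done(): hands the job in, once; it reports no verdict.
The state is a dict: "clock": time; "joint_pos": joint angles; "joint_vel": joint speeds; "tau": joint torques, N m; "eef_pos": TCP position; "tool_rot": TCP orientation; "ft_force": force on the tool from outside, world axes, zero at the start; "ft_torque": the same for the moment, N m; "grip_width": finger opening in m.
Only numpy, scipy, OpenCV 4.12 (cv2) and the standard library are available. Lean on these libraries where they do the work, as an engineer would, in place of code of your own. Each camera call takes 0.05 s, during which the arm holds its last target.

## Working session

There is one attempt and no reset: what is moved stays moved. The work goes in short steps, Python scripts to look and compute and a shell command to move; the robot and the scene stay as the last step left them, time stands still between calls to the robot, and variables do not carry over. Pictures are saved under pics/ and viewed, and the job is handed in when it is done.

```bash
mkdir -p pics
python3 - <<'E'
from workcell import bot
import cv2,numpy as np
for n in ["scene","top"]:
    c=bot.camera(n); cv2.imwrite(f"pics/{n}0.png",c["color"][:,:,::-1])
    R=cv2.Rodrigues(np.array(c["rvec"]))[0]; print(n,c["fx"],c["fy"],c["cx"],c["cy"],(-R.T@np.array(c["tvec"]).ravel()).round(3),R.round(2).tolist())
o=bot.get_obs()
for k in o: print(k,np.round(o[k],4))
E
```

```text
scene 554.025097043102 554.025097043102 311.4990382186717 241.35090980839067 [1.271 0.298 1.203] [[-0.34, 0.94, -0.01], [0.78, 0.28, -0.56], [-0.52, -0.2, -0.83]]
top 588.0760972035783 588.0760972035783 316.61495907157934 239.14984448488102 [0.39  0.022 1.518] [[-0.02, -1.0, -0.02], [-0.99, 0.02, -0.12], [0.12, 0.02, -0.99]]
clock 0.1
joint_pos [-1.254   0.2414  0.0039  1.3352  0.      1.5708]
joint_vel [-0.0002 -0.0009  0.0022 -0.0002  0.0008  0.0012]
tau [-2.00000e-04 -3.73137e+01  2.53010e+01  1.09000e-02  0.00000e+00
 -0.00000e+00]
eef_pos [ 0.1556 -0.4746  0.2305]
tool_rot [-0.1116  0.6989 -0.6976  0.1114]
ft_force [-0.71   -1.0095  0.3222]
ft_torque [ 0.0144  0.0479 -0.0045]
grip_width 0.0853
```

View pics/scene0.png

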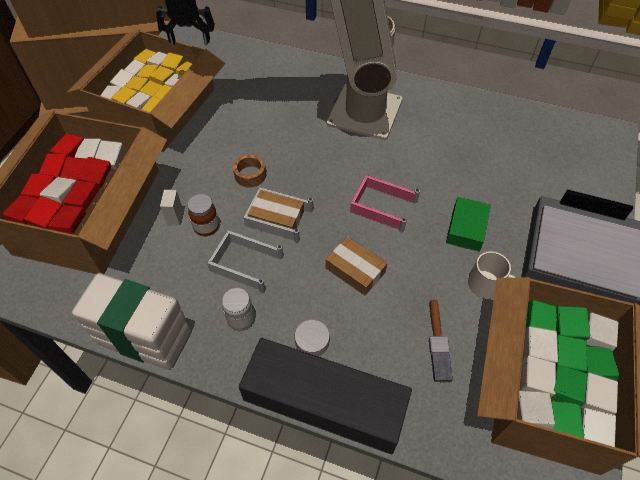

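View pics/top0.png

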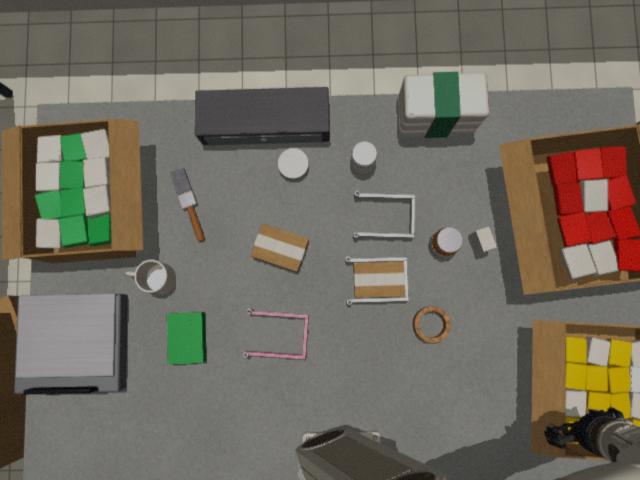

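Top view: the candidates for the lane are the empty metal lane (385,216), the full lane (378,281) and the pink one (278,335). For the carton they are the loose brown one (280,248), the one fixed in the full lane (380,280) and the green one (185,338). By the description I choose the lane at (385,216) and the carton at (280,248).

```bash
cat > h.py <<'E'
import cv2,numpy as np
from workcell import bot
def ray(c,uv,z):
    R=cv2.Rodrigues(np.array(c["rvec"]))[0]; t=np.array(c["tvec"]).ravel(); C=-R.T@t
    uv=np.atleast_2d(np.float64(uv))
    d=np.c_[(uv[:,0]-c["cx"])/c["fx"],(uv[:,1]-c["cy"])/c["fy"],np.ones(len(uv))]@R
    return C+d*((z-C[2])/d[:,2])[:,None]
def proj(c,P):
    K=np.array([[c["fx"],0,c["cx"]],[0,c["fy"],c["cy"]],[0,0,1.]])
    return cv2.projectPoints(np.float64(P).reshape(-1,1,3),np.array(c["rvec"]),np.array(c["tvec"]),K,None)[0].reshape(-1,2)
E
python3 - <<'E'
from h import *
im=cv2.imread("pics/top0.png")[150:310,235:435]
cv2.imwrite("pics/crop0.png",cv2.resize(im,None,fx=4,fy=3.75,interpolation=cv2.INTER_CUBIC))
im=cv2.imread("pics/scene0.png")[180:310,190:400]
cv2.imwrite("pics/crop1.png",cv2.resize(im,None,fx=3.8,fy=3.8,interpolation=cv2.INTER_CUBIC))
E
```

```text
(no output)
```

View pics/crop0.png

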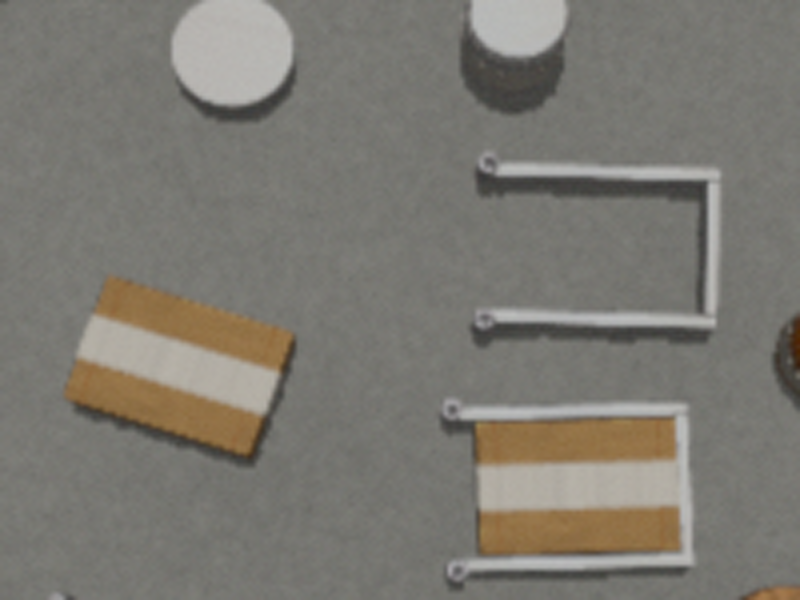

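View pics/crop1.png

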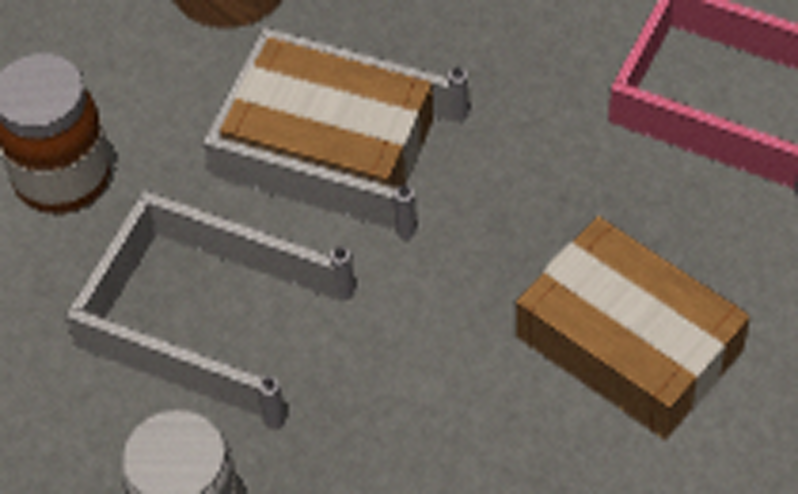

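The crop confirms it: the empty grey lane has its posts at top pixels (357,193.5) and (356,235.6), and the loose brown carton with the white band is at (280,248).

Run:
```python
from h import *
t=bot.camera("top"); s=bot.camera("scene")
f=lambda p:np.array(p)/[4,3.75]+[235,150]
g=lambda p:np.array(p)/3.8+[190,180]
pt=ray(t,f([(488,163),(485,321)]),.048); ps=ray(s,g([(269,384),(341,254)]),.048)
print("posts",pt.round(4).tolist(),ps.round(4).tolist(),np.linalg.norm(pt[0]-pt[1]),"expect .107")
# divider outer corners z .04
dt=ray(t,f([(719,169),(716,328)]),.04); ds=ray(s,g([(69,316),(147,193)]),.04)
print("backcorners",dt.round(4).tolist(),ds.round(4).tolist())
ct=ray(t,f([(110,277),(295,332),(250,460),(66,397)]),.045)
cs=ray(s,g([(664,405),(517,303),(600,217),(749,319)]),.045)
for c in (ct,cs):
    print(c.round(4).tolist(),c.mean(0).round(4),[np.linalg.norm(c[i]-c[i-1]).round(4) for i in range(4)])
    v=(c[1]-c[0])+(c[2]-c[3]); print("yaw dir",np.degrees(np.arctan2(v[1],v[0])))
# brown mask rect top
im=t["color"]
for (x0,y0,x1,y1) in [(240,215,320,285)]:
    sub=im[y0:y1,x0:x1].astype(int); hsv=cv2.cvtColor(im[y0:y1,x0:x1],cv2.COLOR_RGB2HSV)
    m=((hsv[...,1]>70)|(hsv[...,2]>150)).astype(np.uint8)
    cn=max(cv2.findContours(m,0,1)[0],key=cv2.contourArea); r=cv2.boxPoints(cv2.minAreaRect(cn))+[x0,y0]
    w=ray(t,r,.045);print("rect",w.round(4).tolist(),w.mean(0).round(4),[np.linalg.norm(w[i]-w[i-1]).round(4) for i in range(4)],[np.degrees(np.arctan2(*(w[i]-w[i-1])[[1,0]])).round(1) for i in range(4)])
for nm,uv,z in [("tin",(293,164),.035),("can",(364,154),.1),("jar",(448,241),.1),("brush",(190,205),.02)]: print(nm,ray(t,uv,z).round(3))
```

```text
posts [[0.6887, -0.0569, 0.048], [0.5809, -0.0517, 0.048]] [[0.6931, -0.0556, 0.048], [0.5865, -0.0491, 0.048]] 0.10796110682521108 expect .107
backcorners [[0.6823, -0.2041, 0.04], [0.5735, -0.1975, 0.04]] [[0.6858, -0.2006, 0.04], [0.5797, -0.1936, 0.04]]
[[0.6172, 0.1848, 0.045], [0.5768, 0.0682, 0.045], [0.4912, 0.0982, 0.045], [0.5363, 0.2134, 0.045]] [0.5554 0.1411 0.045 ] [np.float64(0.0858), np.float64(0.1234), np.float64(0.0907), np.float64(0.1238)]
yaw dir -110.25048625803615
[[0.6225, 0.1834, 0.045], [0.582, 0.0718, 0.045], [0.4997, 0.1018, 0.045], [0.5435, 0.2166, 0.045]] [0.5619 0.1434 0.045 ] [np.float64(0.0857), np.float64(0.1188), np.float64(0.0876), np.float64(0.1229)]
yaw dir -110.42559741834383
rect [[0.5356, 0.2182, 0.045], [0.6205, 0.189, 0.045], [0.5763, 0.0673, 0.045], [0.4921, 0.0971, 0.045]] [0.5561 0.1429 0.045 ] [np.float64(0.1287), np.float64(0.0898), np.float64(0.1295), np.float64(0.0894)] [np.float64(70.2), np.float64(-19.0), np.float64(-110.0), np.float64(160.5)]
tin [[0.773 0.105 0.035]]
can [[ 0.777 -0.074  0.1  ]]
jar [[ 0.555 -0.27   0.1  ]]
brush [[0.675 0.376 0.02 ]]
```

```bash
cat >> h.py <<'E'
from scipy.spatial.transform import Rotation as Ro
L0=np.array([.637,-.053]); LY=np.radians(-92.8)
def goal(p,jaw_deg,obs=None,down=True):
    """full shift/turn, in row units, to TCP p with jaws along jaw_deg, tool down"""
    o=obs or bot.get_obs(); R=Ro.from_quat(o["tool_rot"]); M=R.as_matrix()
    best=None
    for a in (jaw_deg,jaw_deg+180):
        z=np.array([np.cos(np.radians(a)),np.sin(np.radians(a)),0]); y=np.array([0,0,-1.]); x=np.cross(y,z)
        r=(R.inv()*Ro.from_matrix(np.c_[x,y,z])).as_rotvec(degrees=True)/10
        if best is None or np.linalg.norm(r)<np.linalg.norm(best): best=r
    sh=M.T@(np.array(p)-o["eef_pos"])/.025
    print("pos",np.round(o["eef_pos"],4),"F",np.round(o["ft_force"],1),"clk",round(float(o["clock"]),2),"w",round(float(o["grip_width"]),3))
    print("tool axes in world: x",M[:,0].round(3),"y",M[:,1].round(3),"z",M[:,2].round(3))
    print("SHIFT",sh.round(2),"TURN",best.round(2))
def lane(p,yaw=None):
    d=np.array(p)[:2]-L0; c,s=np.cos(LY),np.sin(LY)
    return np.array([c*d[0]+s*d[1],-s*d[0]+c*d[1]])
E
python3 - <<'E'
from h import *
goal([.484,.170,.12],-110.2)
goal([.484,.170,.12],-20)
E
```

```text
pos [ 0.1557 -0.4748  0.2308] F [ 0.1 -0.3 -0.1] clk 0.2 w 0.085
tool axes in world: x [-0.95  -0.312 -0.   ] y [-0.     0.001 -1.   ] z [ 0.312 -0.95  -0.001]
SHIFT [-20.51   4.46 -20.41] TURN [0.01 3.84 0.  ]
pos [ 0.1557 -0.4748  0.2308] F [ 0.1 -0.3 -0.1] clk 0.2 w 0.085
tool axes in world: x [-0.95  -0.312 -0.   ] y [-0.     0.001 -1.   ] z [ 0.312 -0.95  -0.001]
SHIFT [-20.51   4.46 -20.41] TURN [ 0.01 -5.18 -0.  ]
```

```bash
python3 -m handwheel '[[-2,0,-2,0,0.4,0],[-4,0,-4,0,0.8,0],[-6,0,-6,0,1.2,0],[-8,0,-8,0,1.6,0],[-10,0,-10,0,2,0]]' 1
python3 - <<'E'
from h import *
goal([.484,.170,.10],-110.2)
E
```

```text
clock: 0.82
eef_pos: [0.2974, -0.1946, 0.2314]
tool_rot: [-0.013, -0.707, 0.707, 0.012]
ft_force: [2.0, 0.6, -0.1]
grip_width: 0.0855
pos [ 0.2974 -0.1946  0.2314] F [ 2.   0.6 -0.1] clk 0.82 w 0.086
tool axes in world: x [-0.999  0.035 -0.001] y [ 0.001 -0.    -1.   ] z [-0.035 -0.999  0.   ]
SHIFT [ -6.94   5.26 -14.84] TURN [-0.    1.82 -0.01]
```

```bash
python3 -m handwheel '[[-1.5,1,-2.3,0,0.4,0],[-3,2,-4.6,0,0.8,0],[-4.5,2.5,-7,0,1.2,0],[-6,3,-10,0,1.8,0],[-6.9,3,-12.5,0,1.8,0]]' ; python3 -m handwheel '[[0,0,0,0,0,0],[0,0,0,0,0,0],[0,0,0,0,0,0],[0,0,0,0,0,0],[0,0,0,0,0,0]]'
python3 - <<'E'
from h import *
goal([.484,.170,.005],-110.2)
E
```

```text
clock: 1.45
eef_pos: [0.4062, -0.096, 0.1631]
tool_rot: [0.096, 0.719, -0.682, -0.094]
ft_force: [-0.3, -0.2, -1.3]
grip_width: 0.0856
clock: 2.08
eef_pos: [0.4063, -0.0958, 0.1641]
tool_rot: [0.097, 0.719, -0.682, -0.093]
ft_force: [-0.9, -0.3, -0.4]
grip_width: 0.0854
pos [ 0.4063 -0.0958  0.1641] F [-0.9 -0.3 -0.4] clk 2.08 w 0.085
tool axes in world: x [-0.964  0.266  0.002] y [ 0.012  0.051 -0.999] z [-0.265 -0.963 -0.053]
SHIFT [ -0.18   6.94 -10.72] TURN [0.3  0.48 0.02]
```

```bash
python3 -m handwheel '[[0,0.2,-1.2,0,0,0],[0,0.4,-2.4,0,0,0],[0,0.6,-3.6,0,0,0],[0,0.8,-4.8,0.3,0.2,0],[0,1,-6,0.3,0.4,0]]' ;python3 - <<'E'
from h import *
goal([.484,.170,.06],-110.2)
E
```

```text
clock: 2.7
eef_pos: [0.4132, -0.0859, 0.1488]
tool_rot: [0.088, 0.723, -0.68, -0.087]
ft_force: [0.2, -0.7, 1.0]
grip_width: 0.0855
pos [ 0.4132 -0.0859  0.1488] F [ 0.2 -0.7  1. ] clk 2.7 w 0.086
tool axes in world: x [-0.969  0.245  0.007] y [ 0.008  0.061 -0.998] z [-0.245 -0.968 -0.061]
SHIFT [ -0.26   4.19 -10.38] TURN [0.35 0.6  0.06]
```

Run:
```python
from h import *
o=bot.get_obs(); print(o["joint_pos"],o["joint_vel"])
c=bot.camera("scene"); cv2.imwrite("pics/s1.png",c["color"][:,:,::-1])
```

```text
[-0.24878231  0.15127493 -0.33327544  1.09309798  0.0610348   3.14065267] [-0.29504507 -0.01509826 -0.06697297 -0.03934198  0.02234503  0.00099861]
```

View pics/s1.png

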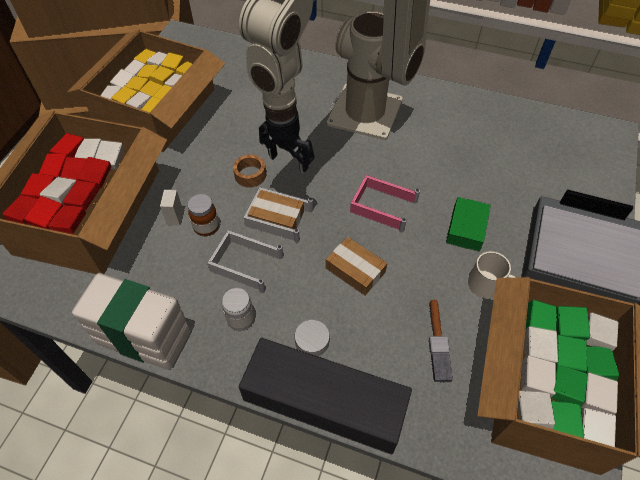

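The wrist joint is at its limit (3.14), so I'll use the opposite jaw direction (+70°) and turn back.

```bash
python3 -m handwheel '[[0,0,-0.6,0,-1,0],[0,0,-1.2,0,-2,0],[0,0,-1.8,0,-3,0],[0,0,-2.4,0,-4,0],[0,0,-3,0.3,-5,0]]' ;python3 - <<'E'
from h import *
goal([.484,.170,.10],90)
E
```

```text
clock: 3.38
eef_pos: [0.4317, -0.0141, 0.1537]
tool_rot: [-0.21, 0.674, -0.671, 0.225]
ft_force: [0.2, 0.1, -0.2]
grip_width: 0.0852
pos [ 0.4317 -0.0141  0.1537] F [ 0.2  0.1 -0.2] clk 3.38 w 0.085
tool axes in world: x [-0.81  -0.586 -0.021] y [ 0.019  0.01  -1.   ] z [ 0.586 -0.81   0.003]
SHIFT [-5.97  2.26 -4.74] TURN [ 0.02  3.59 -0.12]
```

```bash
python3 -m handwheel '[[-0.8,0,-0.6,0,-1,0],[-1.6,0,-1.3,0,-2,0],[-2.4,0,-2,0,-3,0],[-3.2,0,-2.6,0,-4,0],[-4,0,-3.2,0,-5,0]]' ;python3 - <<'E'
from h import *
goal([.484,.170,.10],70)
E
```

```text
clock: 4.0
eef_pos: [0.4661, 0.1102, 0.1558]
tool_rot: [0.475, -0.516, 0.519, -0.49]
ft_force: [0.6, 0.7, 0.4]
grip_width: 0.0854
pos [0.4661 0.1102 0.1558] F [0.6 0.7 0.4] clk 4.0 w 0.085
tool axes in world: x [-0.07  -0.997 -0.013] y [ 0.018  0.012 -1.   ] z [ 0.997 -0.07   0.017]
SHIFT [-2.41  2.27  0.51] TURN [-0.13 -7.4   0.  ]
```

```bash
python3 -m handwheel '[[-0.5,0,0.1,0,-1,0],[-1,0,0.2,0,-2,0],[-1.5,0,0.3,0,-3,0],[-2,0,0.4,0,-4,0],[-2.4,0,0.5,0,-5,0]]' ;python3 - <<'E'
from h import *
goal([.484,.170,.005],70)
E
```

```text
clock: 4.62
eef_pos: [0.483, 0.1687, 0.1567]
tool_rot: [-0.649, 0.26, -0.269, 0.662]
ft_force: [0.2, -0.3, 0.5]
grip_width: 0.0852
pos [0.483  0.1687 0.1567] F [ 0.2 -0.3  0.5] clk 4.62 w 0.085
tool axes in world: x [ 0.719 -0.695  0.005] y [ 0.018  0.012 -1.   ] z [0.694 0.719 0.021]
SHIFT [-0.04  6.07 -0.06] TURN [-0.11 -2.4   0.05]
```

```bash
python3 -m handwheel '[[0,1,0,0,-0.8,0],[0,2,0,0,-1.6,0],[0,3,0,-0.1,-2.4,0],[0,4,0,-0.1,-2.4,0],[0,5.1,0,-0.1,-2.4,0]]' ;python3 - <<'E'
from h import *
goal([.484,.170,.005],70)
for n in ("scene","wrist"):
    c=bot.camera(n); cv2.imwrite(f"pics/{n}2.png",c["color"][:,:,::-1])
E
```

```text
clock: 5.25
eef_pos: [0.4856, 0.1699, 0.0287]
tool_rot: [0.696, -0.121, 0.128, -0.696]
ft_force: [0.2, -0.8, 0.1]
grip_width: 0.0852
pos [0.4856 0.1699 0.0287] F [ 0.2 -0.8  0.1] clk 5.25 w 0.085
tool axes in world: x [ 0.938 -0.348  0.01 ] y [ 0.01  -0.003 -1.   ] z [0.348 0.938 0.001]
SHIFT [-0.07  0.95 -0.02] TURN [-0.   -0.03  0.06]
```

View pics/scene2.png

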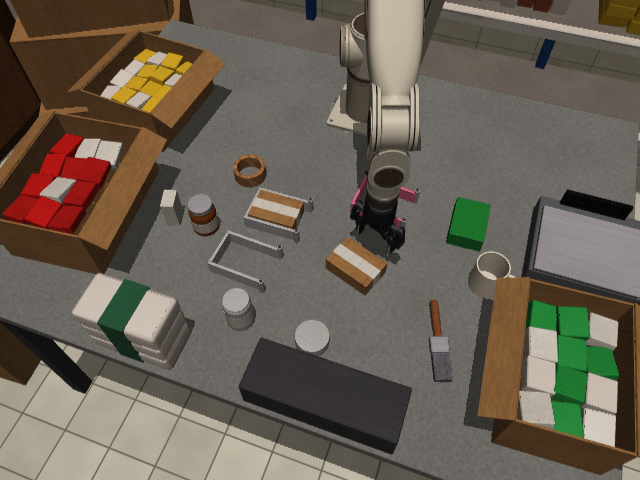

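View pics/wrist2.png

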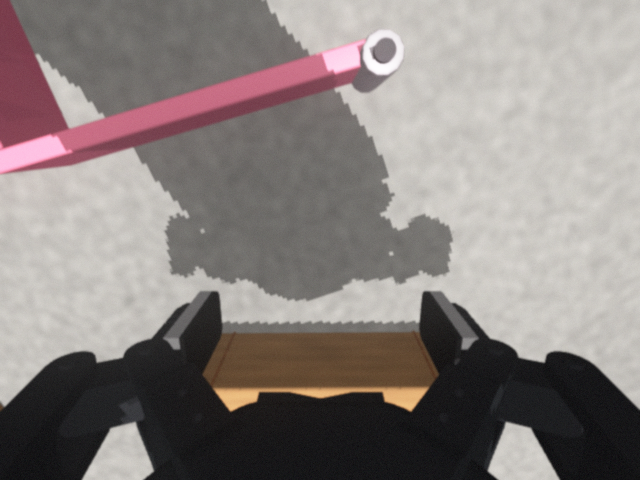

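```bash
python3 -m handwheel '[[0,0.3,0,0,0,0],[0,0.6,0,0,0,0],[0,0.85,0,0,0,0],[0.3,0.85,0,0,0,0],[0.6,0.85,0,0,0,0]]' ;python3 -m handwheel '[[0.2,0,0,0,0,0],[0.4,0,0,0,0,0],[0.6,0,0,0,0,0],[0.8,0,0.02,0,-0.1,0],[1,0,0.04,0,-0.2,0]]';python3 - <<'E'
from h import *
goal([.591,.140,.007],87.2)
c=bot.camera("wrist"); cv2.imwrite(f"pics/wrist3.png",c["color"][:,:,::-1])
E
```

```text
clock: 5.98
eef_pos: [0.5002, 0.1655, 0.0085]
tool_rot: [0.696, -0.121, 0.128, -0.696]
ft_force: [0.3, 0.4, -0.6]
grip_width: 0.0854
clock: 6.6
eef_pos: [0.523, 0.1574, 0.0083]
tool_rot: [0.699, -0.109, 0.115, -0.697]
ft_force: [-3.1, 0.8, 2.6]
grip_width: 0.0854
pos [0.523  0.1574 0.0083] F [-3.1  0.8  2.6] clk 6.6 w 0.085
tool axes in world: x [ 0.95  -0.312  0.009] y [ 0.008 -0.004 -1.   ] z [ 0.312  0.95  -0.001]
SHIFT [2.8  0.08 0.19] TURN [ 0.01 -1.54  0.05]
```

View pics/wrist3.png

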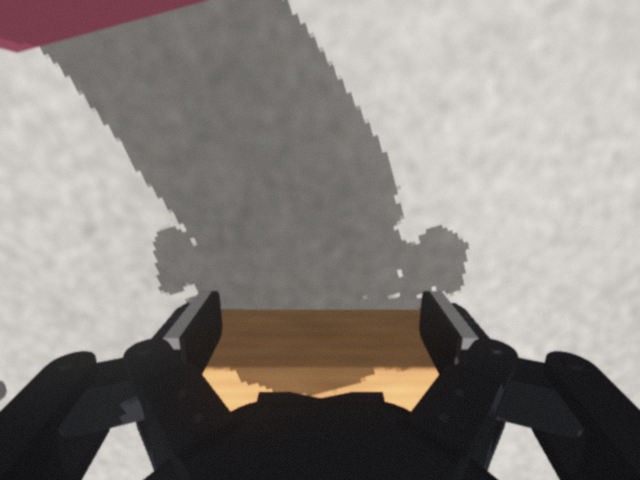

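The fingers are flat against the long side and the force is about 3 N, so the carton is sliding. I keep pushing and turning.

```bash
python3 -m handwheel '[[0.3,0,0.02,0,-0.2,0],[0.6,0,0.04,0,-0.4,0],[0.9,0,0.06,0,-0.6,0],[1.2,0,0.08,0,-0.8,0],[1.5,0,0.1,0,-1,0]]';python3 - <<'E'
from h import *
goal([.591,.140,.007],87.2)
E
```

```text
clock: 7.28
eef_pos: [0.5602, 0.148, 0.0084]
tool_rot: [0.706, -0.047, 0.054, -0.704]
ft_force: [-1.7, -0.0, -1.0]
grip_width: 0.0852
pos [0.5602 0.148  0.0084] F [-1.7 -0.  -1. ] clk 7.28 w 0.085
tool axes in world: x [ 0.99  -0.142  0.01 ] y [ 0.01  -0.003 -1.   ] z [ 0.142  0.99  -0.002]
SHIFT [ 1.26  0.07 -0.14] TURN [ 0.01 -0.54  0.06]
```

```bash
python3 -m handwheel '[[0.25,0,-0.03,0,-0.1,0],[0.5,0,-0.06,0,-0.2,0],[0.75,0,-0.09,0,-0.35,0],[1,0,-0.1,0,-0.45,0],[1.25,0,-0.1,0,-0.55,0]]';python3 - <<'E'
from h import *
goal([.591,.140,.007],87.2)
t=bot.camera("top"); s=bot.camera("scene")
cv2.imwrite("pics/t4.png",cv2.resize(t["color"][150:310,235:435,::-1],None,fx=4,fy=3.75,interpolation=cv2.INTER_CUBIC))
cv2.imwrite("pics/s4.png",cv2.resize(s["color"][180:310,190:400,::-1],None,fx=3.8,fy=3.8,interpolation=cv2.INTER_CUBIC))
E
```

```text
clock: 7.9
eef_pos: [0.5905, 0.1414, 0.0091]
tool_rot: [0.708, -0.013, 0.02, -0.706]
ft_force: [-1.0, -0.6, -2.1]
grip_width: 0.0855
pos [0.5905 0.1414 0.0091] F [-1.  -0.6 -2.1] clk 7.9 w 0.086
tool axes in world: x [ 0.999 -0.047  0.009] y [ 0.009 -0.003 -1.   ] z [ 0.047  0.999 -0.002]
SHIFT [ 0.02  0.08 -0.05] TURN [0.01 0.01 0.05]
```

View pics/t4.png

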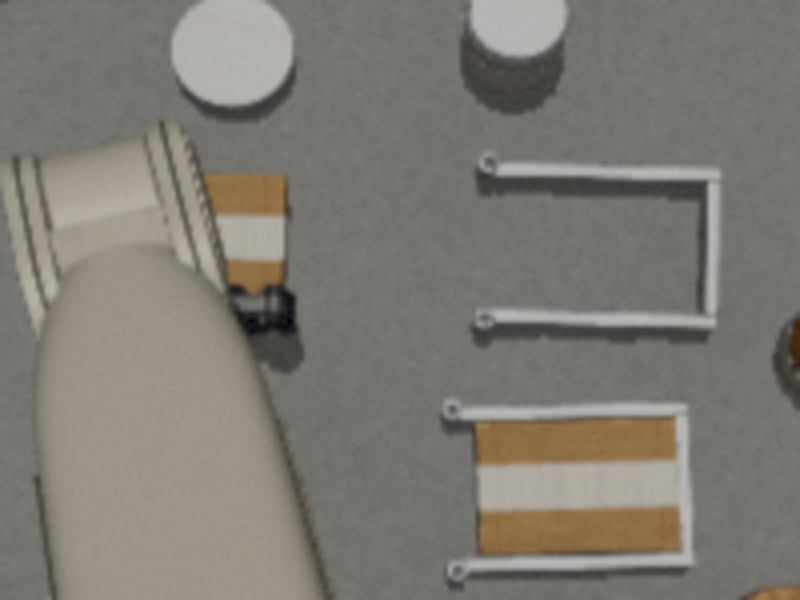

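View pics/s4.png

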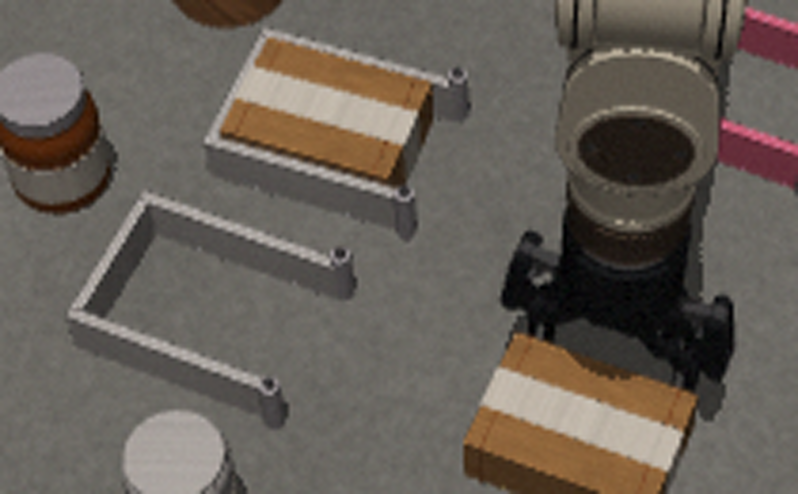

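The carton is now parallel to the lane and nearly on its axis: its band's leading end is at crop (285,239), and the axis passes at about (285,237). Next I back off, rise, and go round to the trailing end with narrower jaws.

```bash
python3 -m handwheel '[[-0.4,0,0,0,0,0],[-0.8,-0.4,0,0,0,0],[-0.8,-1.4,0,0,0,0],[-0.8,-2.4,0,0,0,0],[-0.8,-3.4,0,0,0,0]]' -0.1;python3 -m handwheel '[[0,0,0.5,0,1,0],[0,0,1.2,0,2,0],[0.5,0,2.2,0,3,0],[1,0,3.2,0,4,0],[1.6,0,4.2,0,5,0]]';python3 - <<'E'
from h import *
goal([.651,.245,.09],-2.8)
t=bot.camera("top"); s=bot.camera("scene")
cv2.imwrite("pics/t5.png",cv2.resize(t["color"][150:310,235:435,::-1],None,fx=4,fy=3.75,interpolation=cv2.INTER_CUBIC))
E
```

```text
clock: 8.62
eef_pos: [0.5686, 0.1429, 0.0957]
tool_rot: [0.708, -0.013, 0.02, -0.706]
ft_force: [-0.4, 0.2, -0.5]
grip_width: 0.0384
clock: 9.25
eef_pos: [0.6139, 0.2466, 0.0952]
tool_rot: [-0.632, 0.312, -0.319, 0.633]
ft_force: [0.3, -0.4, 0.6]
grip_width: 0.0385
pos [0.6139 0.2466 0.0952] F [ 0.3 -0.4  0.6] clk 9.25 w 0.038
tool axes in world: x [ 0.601 -0.799  0.008] y [ 0.01  -0.003 -1.   ] z [0.799 0.601 0.006]
SHIFT [0.94 0.22 1.15] TURN [-0.05  3.98  0.03]
```

View pics/t5.png

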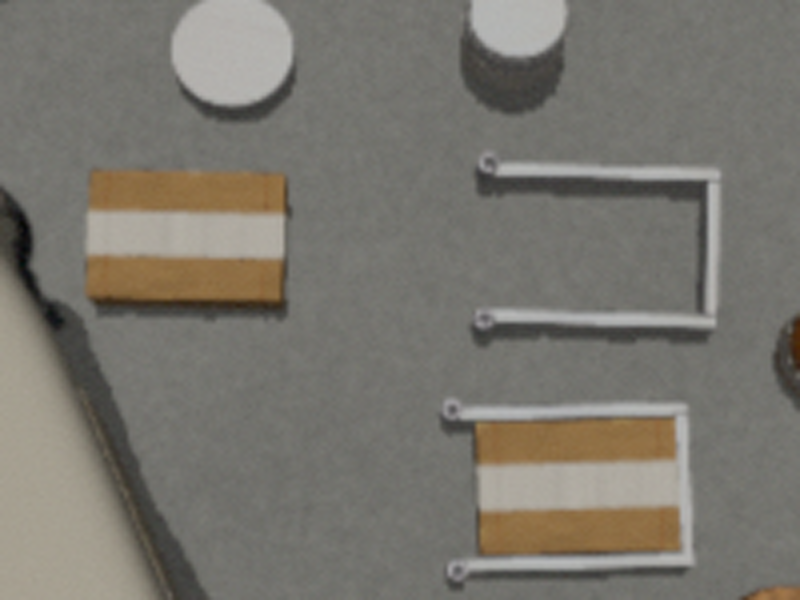

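```bash
cat >> h.py <<'E'
def edges(t,box,z=.045):
    """white band of carton in top view -> centre line fit in world"""
    x0,y0,x1,y1=box; a=t["color"][y0:y1,x0:x1]; hsv=cv2.cvtColor(a,cv2.COLOR_RGB2HSV)
    m=((hsv[...,1]>90)&(hsv[...,0]<25)).astype(np.uint8)
    m=cv2.morphologyEx(m,cv2.MORPH_CLOSE,np.ones((25,1),np.uint8))
    m=cv2.morphologyEx(m,cv2.MORPH_OPEN,np.ones((5,5),np.uint8))
    cn=max(cv2.findContours(m,0,1)[0],key=cv2.contourArea)
    r=cv2.boxPoints(cv2.minAreaRect(cn))+[x0,y0]
    w=ray(t,r,z)[:,:2]; return w
E
python3 - <<'E'
from h import *
t=bot.camera("top")
L=ray(t,np.array([(488,163),(485,321)])/[4,3.75]+[235,150],.048)[:,:2]; B=ray(t,np.array([(719,169),(716,328)])/[4,3.75]+[235,150],.04)[:,:2]
o=L.mean(0); d=B.mean(0)-o; d/=np.linalg.norm(d); n=np.array([-d[1],d[0]]); print("lane top",o,np.degrees(np.arctan2(d[1],d[0])))
w1=ray(t,np.array([(91,170),(285,173),(283,302),(87,299)])/[4,3.75]+[235,150],.045)[:,:2]
for w in (w1,edges(t,(250,185,318,238))):
    c=w.mean(0); e=[w[i]-w[i-1] for i in range(4)]; k=max(e,key=np.linalg.norm); k=k if k@d>0 else -k
    print("c",c.round(4),"lane xy",((c-o)@d).round(4),((c-o)@n).round(4),"yaw",np.degrees(np.arctan2(k[1],k[0])).round(2),[np.linalg.norm(v).round(4) for v in e])
    print("avg-corrected centre (+2.7mm x):", c+[.0027,.001])
E
```

```text
lane top [ 0.63477144 -0.05427186] -92.68778175358418
c [0.6442 0.1358] lane xy -0.1903 0.0005 yaw -92.38 [np.float64(0.0887), np.float64(0.1239), np.float64(0.0885), np.float64(0.1243)]
avg-corrected centre (+2.7mm x): [0.64690709 0.13681875]
c [0.6494 0.1361] lane xy -0.1908 0.0057 yaw 179.45 [np.float64(0.1342), np.float64(0.1255), np.float64(0.1339), np.float64(0.1241)]
avg-corrected centre (+2.7mm x): [0.65210607 0.13705845]
```

The hand-picked corners measure 124 x 88.6 mm, which matches the carton. They put it at lane y = +0.5 mm with a yaw error of 0.3°. The mask measurement came out 134 mm wide because it merged with the tin, so I discard it.

```bash
python3 -m handwheel '[[0.2,0,0.2,0,1,0],[0.4,0,0.5,0,2,0],[0.6,0,0.8,0,3,0],[0.9,0,1.1,0,4,0],[0.9,0,1.1,0,4,0]]';python3 - <<'E'
from h import *
goal([.650,.240,.010],-2.8)
c=bot.camera("scene"); cv2.imwrite(f"pics/s6.png",c["color"][150:400,200:500,::-1])
E
```

```text
clock: 10.02
eef_pos: [0.6495, 0.2433, 0.0947]
tool_rot: [0.487, -0.508, 0.514, -0.49]
ft_force: [0.7, 0.6, -0.4]
grip_width: 0.0385
pos [0.6495 0.2433 0.0947] F [ 0.7  0.6 -0.4] clk 10.03 w 0.039
tool axes in world: x [-0.046 -0.999  0.003] y [ 0.009 -0.003 -1.   ] z [ 0.999 -0.046  0.009]
SHIFT [ 0.12  3.39 -0.01] TURN [-0.05  0.02  0.02]
```

View pics/s6.png

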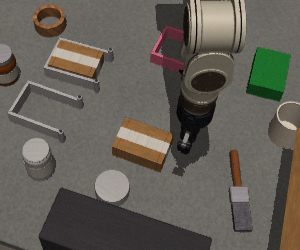

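```bash
python3 -m handwheel '[[0,0.8,0,0,0,0],[0,1.6,0,0,0,0],[0,2.4,0,0,0,0],[0,3.1,0,0,0,0],[0,3.4,0,0,0,0]]';python3 -m handwheel '[[0.2,0,0,0,0,0],[0.4,0,0,0,0,0],[0.6,0,0,0,0,0],[0.8,0,0,0,0,0],[1.0,0,0,0,0,0]]';python3 - <<'E'
from h import *
goal([.636,-.057,.010],-2.8)
c=bot.camera("wrist"); cv2.imwrite(f"pics/w7.png",c["color"][:,:,::-1])
E
```

```text
clock: 10.7
eef_pos: [0.6493, 0.2438, 0.0081]
tool_rot: [0.487, -0.509, 0.514, -0.489]
ft_force: [0.1, 0.1, -0.6]
grip_width: 0.038
clock: 11.32
eef_pos: [0.6495, 0.2188, 0.0097]
tool_rot: [0.486, -0.509, 0.515, -0.49]
ft_force: [-0.2, -0.5, 0.2]
grip_width: 0.0383
pos [0.6495 0.2188 0.0097] F [-0.2 -0.5  0.2] clk 11.32 w 0.038
tool axes in world: x [-0.048 -0.999  0.002] y [ 0.009 -0.003 -1.   ] z [ 0.999 -0.048  0.01 ]
SHIFT [ 1.104e+01  1.000e-02 -1.000e-02] TURN [-0.05  0.01  0.01]
```

View pics/w7.png

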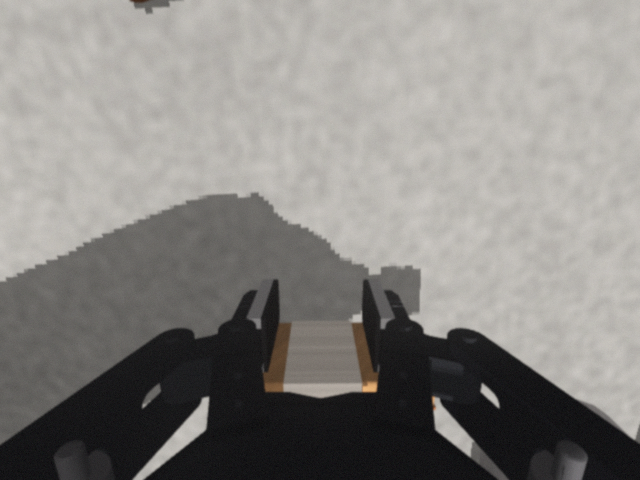

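```bash
python3 -m handwheel '[[0.2,-0.2,0,0,0,0],[0.5,-0.3,0,0,0,0],[0.8,-0.3,0,0,0,0],[1.1,-0.3,0,0,0,0],[1.4,-0.3,0,0,0,0]]';python3 -m handwheel '[[0.35,0,0,0,0,0],[0.7,0,0,0,0,0],[1.05,0,0,0,0,0],[1.4,0,0,0,0,0],[1.75,0,0,0,0,0]]';python3 -m handwheel '[[0.35,0,0,0,0,0],[0.7,0,0,0,0,0],[1.05,0,0,0,0,0],[1.4,0,0,0,0,0],[1.6,0,0,0,0,0]]';python3 - <<'E'
from h import *
goal([.636,-.057,.018],-2.8)
t=bot.camera("top")
cv2.imwrite("pics/t8.png",cv2.resize(t["color"][150:310,235:435,::-1],None,fx=4,fy=3.75,interpolation=cv2.INTER_CUBIC))
c=bot.camera("wrist"); cv2.imwrite(f"pics/w8.png",c["color"][:,:,::-1])
s=bot.camera("scene")
cv2.imwrite("pics/s8.png",cv2.resize(s["color"][180:310,190:400,::-1],None,fx=3.8,fy=3.8,interpolation=cv2.INTER_CUBIC))
E
```

```text
clock: 12.0
eef_pos: [0.6482, 0.1846, 0.0178]
tool_rot: [0.486, -0.509, 0.515, -0.49]
ft_force: [0.3, 4.6, 3.4]
grip_width: 0.0383
clock: 12.62
eef_pos: [0.6454, 0.1399, 0.017]
tool_rot: [0.486, -0.509, 0.515, -0.489]
ft_force: [1.2, 3.3, 3.0]
grip_width: 0.0384
clock: 13.25
eef_pos: [0.6434, 0.0998, 0.017]
tool_rot: [0.486, -0.509, 0.515, -0.489]
ft_force: [1.0, 3.5, 1.4]
grip_width: 0.0385
pos [0.6434 0.0998 0.017 ] F [1.  3.5 1.4] clk 13.25 w 0.039
tool axes in world: x [-0.048 -0.999  0.003] y [ 0.009 -0.003 -1.   ] z [ 0.999 -0.048  0.009]
SHIFT [ 6.28 -0.02  0.01] TURN [-0.05  0.    0.02]
```

View pics/t8.png

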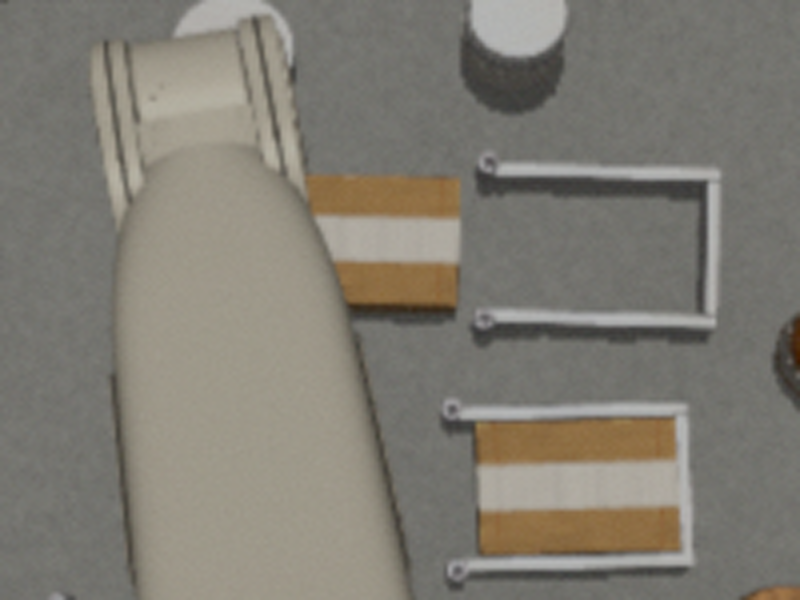

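View pics/s8.png

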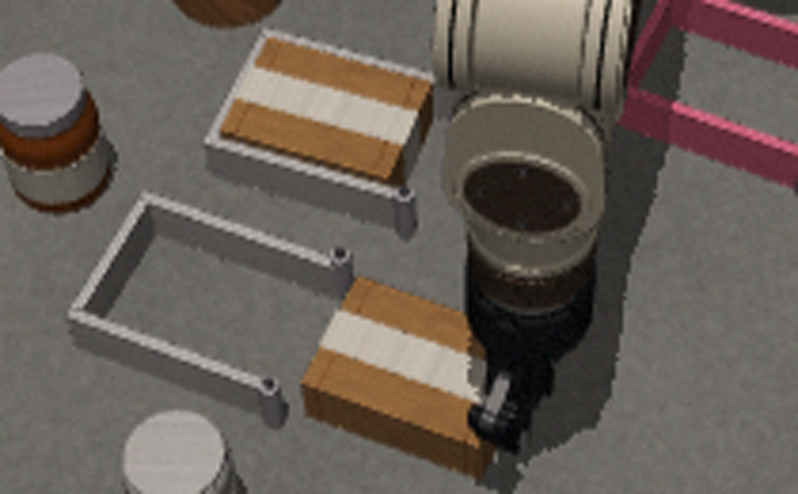

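View pics/w8.png

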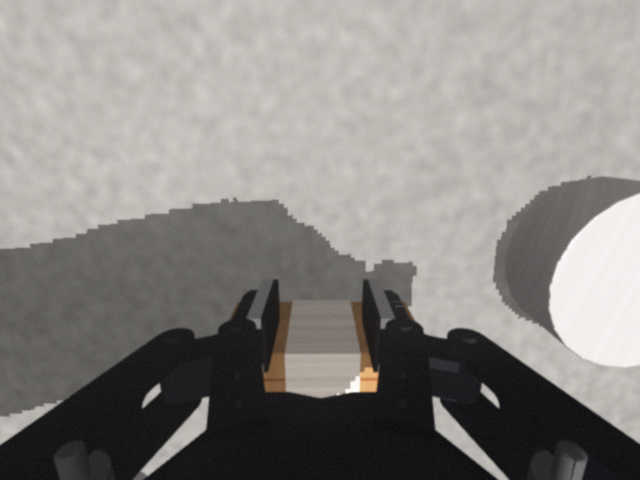

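The leading end is at crop (459,242.5) and the lane axis at (459,241.3). Both sides have about 4 crop px of clearance to the posts, so I go in.

```bash
python3 -m handwheel '[[0.25,0,0,0,0,0],[0.5,0,0,0,0,0],[0.75,0,0,0,0,0],[1,0,0,0,0,0],[1.25,0,0,0,0,0]]';python3 -m handwheel '[[0.25,0,0,0,0,0],[0.5,0,0,0,0,0],[0.75,0,0,0,0,0],[1,0,0,0,0,0],[1.25,0,0,0,0,0]]';python3 - <<'E'
from h import *
goal([.636,-.057,.018],-2.8)
t=bot.camera("top")
cv2.imwrite("pics/t9.png",cv2.resize(t["color"][150:310,235:435,::-1],None,fx=4,fy=3.75,interpolation=cv2.INTER_CUBIC))
E
```

```text
clock: 14.02
eef_pos: [0.6421, 0.0689, 0.0172]
tool_rot: [0.486, -0.509, 0.515, -0.489]
ft_force: [-0.0, 0.8, -0.9]
grip_width: 0.0385
clock: 14.65
eef_pos: [0.6407, 0.0378, 0.0174]
tool_rot: [0.486, -0.509, 0.515, -0.49]
ft_force: [-0.1, 0.8, -1.3]
grip_width: 0.0384
pos [0.6407 0.0378 0.0174] F [-0.1  0.8 -1.3] clk 14.65 w 0.038
tool axes in world: x [-0.048 -0.999  0.002] y [ 0.009 -0.003 -1.   ] z [ 0.999 -0.048  0.009]
SHIFT [ 3.79 -0.02 -0.01] TURN [-0.05  0.01  0.01]
```

View pics/t9.png

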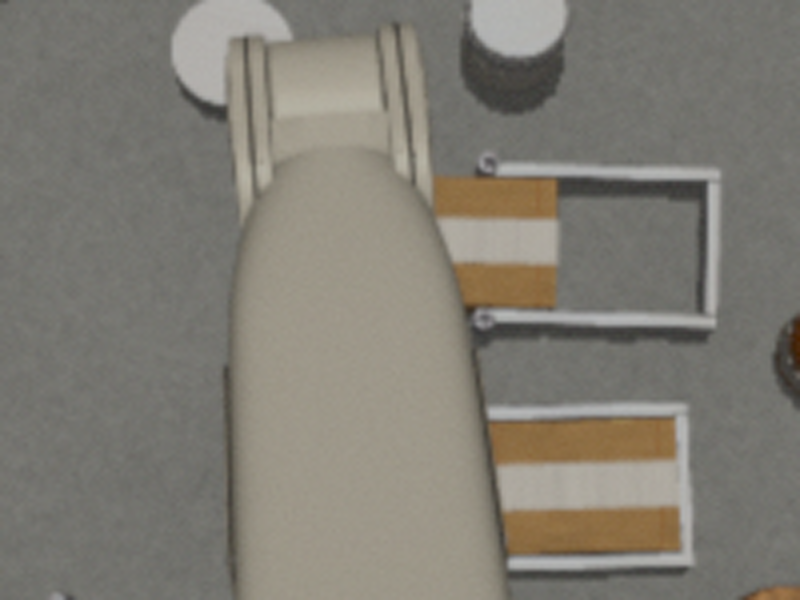

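The carton is in the mouth and straight: its leading end is at crop column 557, and home is at about 708.

```bash
python3 -m handwheel '[[0.3,0,0,0,0,0],[0.6,0,0,0,0,0],[0.9,0,0,0,0,0],[1.2,0,0,0,0,0],[1.5,0,0,0,0,0]]';python3 -m handwheel '[[0.3,0,0,0,0,0],[0.6,0,0,0,0,0],[0.9,0,0,0,0,0],[1.2,0,0,0,0,0],[1.4,0,0,0,0,0]]';python3 - <<'E'
from h import *
goal([.636,-.057,.018],-2.8)
c=bot.camera("wrist"); cv2.imwrite(f"pics/w10.png",c["color"][:,:,::-1])
s=bot.camera("scene")
cv2.imwrite("pics/s10.png",cv2.resize(s["color"][180:310,190:400,::-1],None,fx=3.8,fy=3.8,interpolation=cv2.INTER_CUBIC))
E
```

```text
clock: 15.32
eef_pos: [0.6388, 0.0002, 0.0174]
tool_rot: [0.486, -0.509, 0.515, -0.489]
ft_force: [-0.2, 1.3, -0.6]
grip_width: 0.0383
clock: 15.95
eef_pos: [0.6372, -0.0348, 0.0175]
tool_rot: [0.486, -0.509, 0.515, -0.489]
ft_force: [0.8, 0.4, -0.6]
grip_width: 0.0385
pos [ 0.6372 -0.0348  0.0175] F [ 0.8  0.4 -0.6] clk 15.95 w 0.039
tool axes in world: x [-0.048 -0.999  0.002] y [ 0.009 -0.003 -1.   ] z [ 0.999 -0.048  0.009]
SHIFT [ 0.89 -0.02 -0.  ] TURN [-0.05  0.01  0.01]
```

View pics/s10.png

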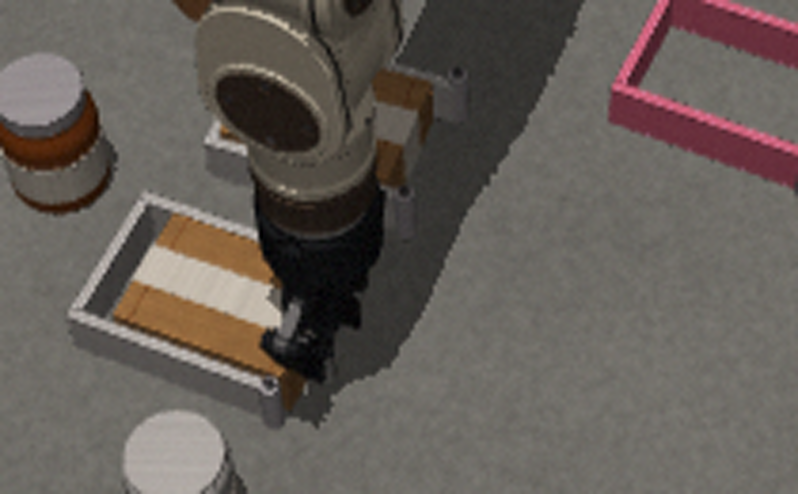

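View pics/w10.png

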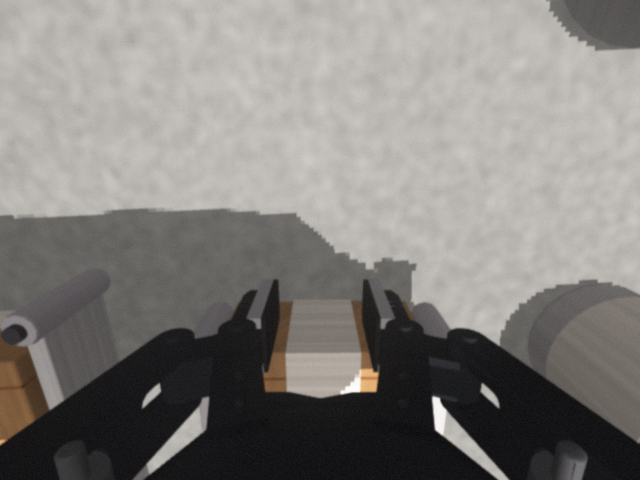

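Both posts are just outside the finger links. I'll narrow the jaws for clearance and finish slowly, watching the force.

```bash
python3 -m handwheel '[[-0.15,-0.1,0,0,0,0],[-0.15,-0.1,0,0,0,0],[-0.15,-0.1,0,0,0,0],[-0.15,-0.1,0,0,0,0],[0,-0.1,0,0,0,0]]' -0.7;python3 -m handwheel '[[0.12,0,0,0,0,0],[0.24,0,0,0,0,0],[0.36,0,0,0,0,0],[0.48,0,0,0,0,0],[0.6,0,0,0,0,0]]';python3 -m handwheel '[[0.05,0,0,0,0,0],[0.1,0,0,0,0,0],[0.15,0,0,0,0,0],[0.2,0,0,0,0,0],[0.24,0,0,0,0,0]]'
python3 - <<'E'
from h import *
goal([.636,-.057,.018],-2.8)
s=bot.camera("scene")
cv2.imwrite("pics/s11.png",cv2.resize(s["color"][180:310,190:400,::-1],None,fx=3.8,fy=3.8,interpolation=cv2.INTER_CUBIC))
E
```

```text
clock: 16.68
eef_pos: [0.6372, -0.0341, 0.02]
tool_rot: [0.486, -0.509, 0.515, -0.49]
ft_force: [0.9, -0.1, 0.0]
grip_width: 0.013
clock: 17.3
eef_pos: [0.6364, -0.0494, 0.02]
tool_rot: [0.486, -0.509, 0.515, -0.49]
ft_force: [1.3, 2.0, -0.0]
grip_width: 0.013
clock: 17.92
eef_pos: [0.6361, -0.0553, 0.02]
tool_rot: [0.486, -0.509, 0.515, -0.49]
ft_force: [-0.1, 2.0, -1.0]
grip_width: 0.013
pos [ 0.6361 -0.0553  0.02  ] F [-0.1  2.  -1. ] clk 17.93 w 0.013
tool axes in world: x [-0.048 -0.999  0.002] y [ 0.009 -0.003 -1.   ] z [ 0.999 -0.048  0.009]
SHIFT [ 0.07  0.08 -0.  ] TURN [-0.05  0.01  0.01]
```

View pics/s11.png

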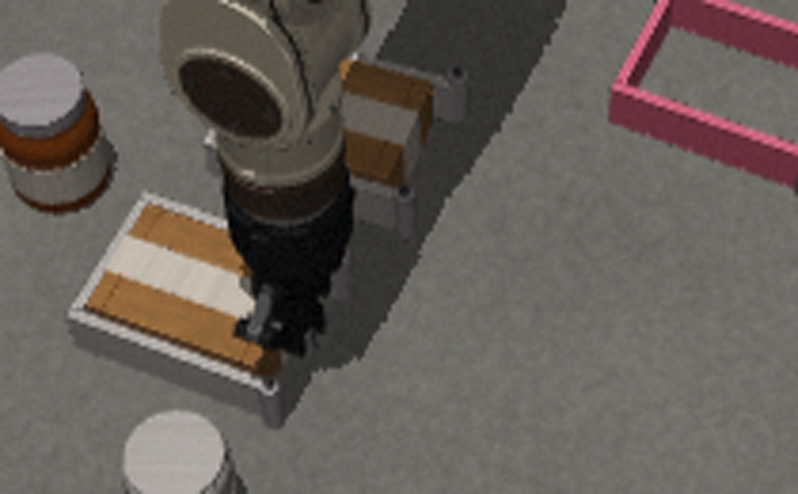

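Almost home. I push in small steps until the force rises.

```bash
python3 -m handwheel '[[0.03,0,0,0,0,0],[0.06,0,0,0,0,0],[0.09,0,0,0,0,0],[0.12,0,0,0,0,0],[0.15,0,0,0,0,0]]'; python3 -m handwheel '[[0.02,0,0,0,0,0],[0.04,0,0,0,0,0],[0.06,0,0,0,0,0],[0.08,0,0,0,0,0],[0.1,0,0,0,0,0]]'
```

```text
clock: 18.6
eef_pos: [0.6368, -0.0567, 0.0203]
tool_rot: [0.485, -0.509, 0.514, -0.491]
ft_force: [2.3, 8.7, -1.5]
grip_width: 0.0129
clock: 19.23
eef_pos: [0.6369, -0.0568, 0.0203]
tool_rot: [0.485, -0.51, 0.512, -0.493]
ft_force: [2.8, 13.7, -0.4]
grip_width: 0.0127
```

The force rises to 14 N while the tool stands still at y = -0.0567, where home was predicted at -0.057. I back off straight, rise and look.

```bash
python3 -m handwheel '[[-0.4,0,0,0,0,0],[-0.9,0,0,0,0,0],[-1.4,-0.3,0,0,0,0],[-1.8,-1.2,0,0,0,0],[-2.2,-2.2,0,0,0,0]]'; python3 -m handwheel '[[-1,-1,0,0,0,0],[-2.2,-2,0,0,0,0],[-3.4,-3,-1,0,0,0],[-4.6,-3.5,-2,0,0,0],[-6,-4,-3,0,0,0]]';python3 - <<'E'
from h import *
t=bot.camera("top");s=bot.camera("scene")
cv2.imwrite("pics/t12.png",cv2.resize(t["color"][150:310,235:435,::-1],None,fx=4,fy=3.75,interpolation=cv2.INTER_CUBIC))
cv2.imwrite("pics/s12.png",cv2.resize(s["color"][180:310,190:400,::-1],None,fx=3.8,fy=3.8,interpolation=cv2.INTER_CUBIC))
E
```

```text
clock: 19.85
eef_pos: [0.6377, -0.0058, 0.0757]
tool_rot: [0.487, -0.509, 0.515, -0.489]
ft_force: [0.0, -0.1, -0.0]
grip_width: 0.0132
clock: 20.48
eef_pos: [0.5688, 0.1483, 0.1753]
tool_rot: [0.486, -0.509, 0.515, -0.49]
ft_force: [-0.1, -0.1, 0.1]
grip_width: 0.0129
```

View pics/t12.png

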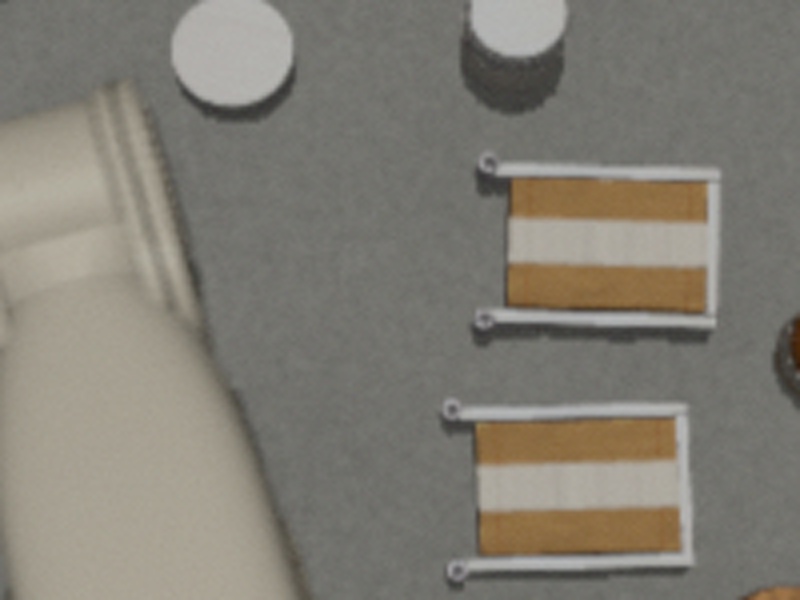

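View pics/s12.png

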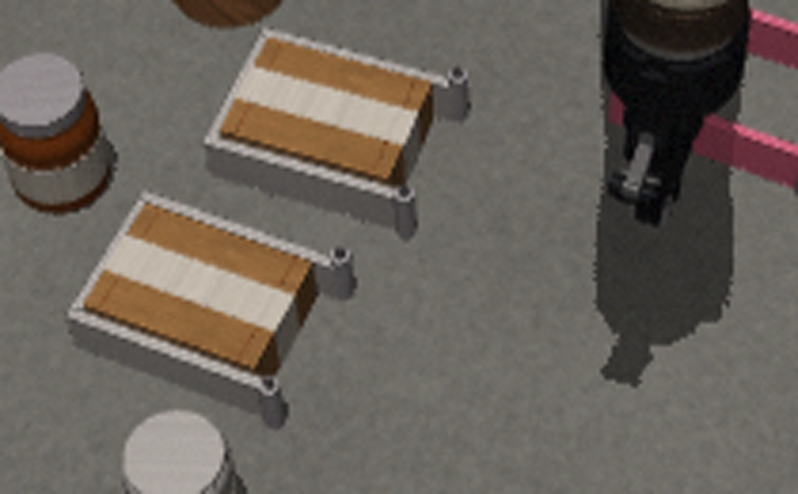

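In the top crop the trailing end (column 509) is 22 px inside the mouth posts (487), about 14–15 mm. The full lane shows 23 px, and there is no gap at the back stop. The scene view shows the carton flat in the lane, like its neighbour.

```bash
python3 -c "
from workcell import bot
print(bot.get_obs()['ft_force']); print(bot.job_done())"
```

```text
[ 0.00303302 -0.15944236  0.06381435]
the job is handed in; nothing more can be done
None
```

The carton is home in the empty lane and the job is handed in, at about 20 s on the clock. I pushed its long side with the open fingers to turn it straight and bring it onto the lane's axis. Then I pushed its trailing end through the mouth until it met the back stop.

**Last checks:**
- **Back stop:** on the final push the tool stopped at y = -0.0567 m, where I expected -0.057 m, and the force rose to 14 N.
- **Position:** in the top view the trailing end is about 14–15 mm inside the mouth, against 15 mm wanted. It is straight and shows no gap at the back, like the carton in the next lane.
- **Robot clear:** the fingers were well away from everything and the force read about 0.2 N.
- **Other goods:** the tin, can and jar look unmoved in the last pictures. I did not measure them, and the soap box, tape roll, mug and brush were not in those crops, but the arm did not work near them.

**What disagreed or went wrong:**
- The scene and top cameras differed by about 5 mm in x, so I lined up the carton and lane within the top view alone.
- One mask measurement of the carton merged with the tin and I discarded it.
- The wrist joint reached its range limit (3.14 rad) during the approach. I turned the jaws round to the other direction.

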